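# Lay out the cooling parts of a home-built computer

## Task

Fit out the blue plate of the home-built computer: set the pump, the reservoir and the power converter upright, centred and square, each on the pad whose outline matches it in shape and colour, and draw the fan spindle straight up out of its brass sleeve and stand it in the orange cup with its flange down on the rim. Set everything down gently, without dropping it or tipping it over, let go of it all, and leave the loose chrome fan grille where it lies.

Things in the scene. Friction and masses are not known exactly. Their poses are not given: they have to be found in the camera images.
- pump: Loose coolant pump: square black block 56 x 56 mm, 45 mm high, with a yellow label on top and a steel fitting (22 mm across, 16 mm high, off centre by 10 mm in x and 13 mm in y) on top, 61 mm high in all, 0.26 to 0.46 kg. Stands upright on the pale grey-green mat (fixed, 4 mm thick, 600 x 130 mm). Origin: centre of its underside; z up, x and y along its sides.
- reservoir: Loose coolant reservoir (closed, rigid): tall black block 44 mm along its x, 64 mm along its y, 85 mm high, with a green screw cap (28 mm across) and a small steel fitting on top, 95 mm high in all, 0.22 to 0.39 kg. Stands upright on the pale mat. Origin: centre of its underside; z up, y along its longer side.
- converter: Loose power converter: low aluminium box 54 mm along its x, 104 mm along its y, 34 mm high, with a red label and dark slots on top, 0.22 to 0.39 kg. Lies flat on the pale mat. Origin: centre of its underside; z up, y along its longer side.
- spindle: Loose fan spindle: an upright steel shaft 14 mm in diameter reaching 60 mm below a round black flange (52 mm across, 5 mm thick), with a black hub 30 mm in diameter and 34 mm high on top of the flange to grip; 99 mm long in all, 0.11 to 0.2 kg. At the start its shaft is down in the brass sleeve and the flange rests on the sleeve's rim. Origin: the foot of the shaft, on its axis; z up along the shaft; the flange's underside is at 60 mm, the hub from 65 to 99 mm.
- pump_pad: Square white pad 80 x 80 mm with a YELLOW square outline (56 mm inside): the pump's place. It is fixed, 3 mm thick, and lies on a fixed blue plate 6 mm thick (600 x 130 mm, which also carries a fixed steel dish of screws, 72 mm across and 18 mm high); its top is 9 mm above the table. Origin: centre of the pad's underside, 6 mm above the table; z up, x and y along its sides.
- reservoir_pad: White pad 68 x 88 mm with a GREEN oblong outline (44 x 64 mm inside): the reservoir's place. It is fixed, 3 mm thick, and lies on a fixed blue plate 6 mm thick (600 x 130 mm, which also carries a fixed steel dish of screws, 72 mm across and 18 mm high); its top is 9 mm above the table. Origin: centre of the pad's underside, 6 mm above the table; z up, y along its longer side.
- converter_pad: White pad 78 x 128 mm with a RED long outline (54 x 104 mm inside): the converter's place. It is fixed, 3 mm thick, and lies on a fixed blue plate 6 mm thick (600 x 130 mm, which also carries a fixed steel dish of screws, 72 mm across and 18 mm high); its top is 9 mm above the table. Origin: centre of the pad's underside, 6 mm above the table; z up, y along its longer side.
- sleeve: Fixed brass sleeve, 40 mm outside diameter, 66 mm high, on a dark 70 x 70 mm foot; its upright bore is 15.6 mm wide and open for the upper 60 mm, a close fit on the spindle's shaft, so the spindle must be drawn straight up at least 62 mm. It stands on the table. Origin: centre of its underside, on the bore's axis; z up.
- cup: Fixed orange holder cup for the spindle, 66 mm outside diameter, 66 mm high, with an upright round bore 30 mm wide, open at the top and 62 mm deep, so that the shaft goes in and the flange rests on the rim. It stands on the table. Origin: centre of its underside, on the bore's axis; z up.
- fan_grille: Bystander to be left alone: a loose flat round chrome fan grille, 76 mm across, 4 mm thick, lying on the pale mat among the parts. Origin: centre of its underside.
Things that resemble listed ones, but are neither listed nor needed, are in the scene too. Leave any turquoise look-alike of the reservoir alone.

How it is judged:
At the end, for the whole second after the job is handed in: Pump, reservoir, converter each upright on their own pad, within 12 mm of centre and 0.2 rad of square; spindle upright in the orange cup (within 12 mm of its axis), flange on the rim within 5 mm; grille within 30 mm of its start; all released and at rest (horizontal distance between pump and pump_pad below 0.012 m and z of pump in the frame of pump_pad between 0 and 0.007 m and angle between each of pump, reservoir, converter's own z axis and vertical below 0.1 rad and (angle between the x axis of pump and the x axis of pump_pad, either way round below 0.2 rad or angle between the x axis of pump and the y axis of pump_pad, either way round below 0.2 rad) and linear speed of each of pump, reservoir, converter, spindle below 0.02 m/s and angular speed of each of pump, reservoir, converter, spindle below 0.2 rad/s and contact force between each of pump, reservoir, converter, spindle and the fingers below 0.05 N and horizontal distance between reservoir and reservoir_pad below 0.012 m and z of reservoir in the frame of reservoir_pad between 0 and 0.007 m and angle between the x axis of reservoir and the x axis of reservoir_pad, either way round below 0.2 rad and horizontal distance between converter and converter_pad below 0.012 m and z of converter in the frame of converter_pad between 0 and 0.007 m and angle between the x axis of converter and the x axis of converter_pad, either way round below 0.2 rad and horizontal distance between spindle and cup below 0.012 m and z of spindle in the frame of cup between 0.002 and 0.011 m and angle between spindle's own z axis and vertical below 0.12 rad and distance of fan_grille from where it was at the start of the episode below 0.03 m); the robot touches nothing.
It fails at once if a part is dropped (falls freely faster than 0.9 m/s, some 40 mm of fall) ((linear speed of pump above 0.9 m/s and contact force between pump and the fingers below 0.01 N) or (linear speed of reservoir above 0.9 m/s and contact force between reservoir and the fingers below 0.01 N) or (linear speed of converter above 0.9 m/s and contact force between converter and the fingers below 0.01 N) or (linear speed of spindle above 0.9 m/s and contact force between spindle and the fingers below 0.01 N)).
It fails at once if a part is tipped over by more than 60 degrees (angle between any of pump, reservoir, converter, spindle's own z axis and vertical above 1.05 rad).
It fails at once if the loose fan grille is pushed more than 30 mm (distance of fan_grille from where it was at the start of the episode above 0.03 m).
It also fails if it takes over 112 s, if anything falls off the work surface, if the arm or the gripper's body presses on something with over 40 N, if the wrist force passes 120 N, or if a joint passes its speed limit or range.

## Robot

A 6-joint arm with a two-finger parallel gripper is mounted at the origin on the work surface. World frame = base frame: x ahead of the robot, y to its left, z up, the work surface at z = 0. Lengths are in m, angles in rad, forces in N, time in s.
With the tool pointing down it reaches from about 0.35 to 0.85 m from the base axis. Payload 8.1 kg.
Tool frame: the origin (TCP) lies between the finger pads; the fingertips stand 25 mm ahead of it and the grasp point (between the pads) lies 6 mm ahead of it (robot.tip_extent is the distance from the TCP to the fingertips, in m); z points along the fingers, y is the direction in which the jaws open and shut (so a half turn about z gives the same grasp; the last joint's range is limited). The gripper opens to 93 mm and grips with 3 to 60 N. Pads are 15 mm wide; open, the fingers measure 128 mm over their backs; the gripper's body (75 mm by 188 mm) begins 65 mm behind the grasp point.
Start: joints at [-0.085, 0.13, 1.488, -0, 1.523, -0.085], TCP at [0.6, 0, 0.244] pointing down, gripper open.
Joint ranges: [-2.96, 2.96], [-0.89, 2.26], [0.02, 2.5], [-1.34, 4.48], [0, 2.73], [-2.66, 2.66]. Speed limits (rad/s): [2.39, 2.39, 2.79, 3.14, 3.14, 3.14].

## Interface

Orientations are given as a rotation vector (axis times angle).
In Python, from plant import robot gives the robot as it stands.
- The arm moves only by the tool drive_tool, never from a script. Its argument "increments" is a list of rows, each a list of 7 numbers: the closure, from 0 (fully open) to 1 (shut), then the shift along the world's x, y, z in units of 25 mm (1.0 is 25 mm), then the turn, a rotation vector about the world's x, y, z in rad. In form: [[gripper, dx, dy, dz, rx, ry, rz], ...]. A call has 1 to 20 rows; each row is the pose to reach, as a shift and turn from the pose commanded when the call began; what a row does not reach only later rows make up. A row lasts 1/12 s, in which the tool goes at most 41.7 mm and 7.16 degrees, less where a joint would pass 70% of its speed; a pose out of reach is approached as far as the arm can. A call with a gripper value outside its range is refused whole. The fingers move at their own pace and stop on an object; "squeeze" is the grip in N (left out, the last holds). Time passes only in rows, so rows that repeat a pose let the fingers close. It gives the time, the measured TCP pose, the force and the opening at its end, in the units of the state.
- robot.read_state(): the state, without advancing time (a new reading comes with each control period).
- robot.read_camera(name): name is "scene" or "side" or "wrist"; returns a dict with "image" (384x512x3 uint8, red, green, blue), "fx", "fy", "cx", "cy" (pixels), "T" (4x4, takes a point from camera to world coordinates); the wrist camera has in their place "mount" (4x4, takes a point from camera to tool coordinates, whose origin is the TCP and whose axes are the flange's). Camera axes: x right, y down, z forward; pixel columns grow to the right and rows downward; lengths in m; the calibration is good to about 2 mm. A picture is of the moment at which its call begins: read the wrist's pose just before it. There is no depth.
- robot.close_job(): hands the job in, once; it reports no verdict.
The state is a dict: "t": time; "q": joint angles; "dq": joint speeds; "joint_torque": joint torques, N m; "tool_pos": TCP position; "orientation": TCP orientation; "force": force on the tool from outside, world axes, zero at the start; "wrist_torque": the same for the moment, N m; "opening": finger opening in m.
Only numpy, scipy, OpenCV 4.12 (cv2) and the standard library are available. Lean on these libraries where they do the work, as an engineer would, in place of code of your own. Each camera call takes 0.05 s, during which the arm holds its last target.

## Working session

There is one attempt and no reset: what is moved stays moved. The work goes in short steps, Python scripts to look and compute and a tool call to move; the robot and the scene stay as the last step left them, time stands still between calls to the robot, and variables do not carry over. Pictures are saved under pics/ and viewed, and the job is handed in when it is done.

Besides the shell and the picture viewer there is one more tool, called after "Call:" by a JSON object that holds its "method" and its "body". drive_tool: Moves the arm, as the interface text tells. Its arguments: {"type":"object","properties":{"increments":{"type":"array"},"squeeze":{"type":"number"}},"required":["increments"]}

```bash
ls; mkdir -p pics
python3 - <<'E'
from plant import robot
import cv2
s=robot.read_state();print(s['t'],s['tool_pos'],s['orientation'],s['opening'],robot.tip_extent)
for n in['scene','side','wrist']:
    c=robot.read_camera(n);cv2.imwrite(f'pics/{n}0.png',c['image'][:,:,::-1]);print(n,c['fx'],c['fy'],c['cx'],c['cy'],c.get('T',c.get('mount')))
E
```

```text
pics
0.0 [5.99481200e-01 7.33821279e-05 2.42605498e-01] [-2.22043007e+00 -2.22050136e+00  1.86266178e-03] 0.09330788941140257 0.025
scene 478.21134661242024 478.21134661242024 247.67339346060987 190.08015875226224 [[ 0.7284264   0.53117879 -0.43271708  1.11024213]
 [ 0.68510915 -0.56890496  0.45494241 -0.52188462]
 [-0.00451913 -0.6278505  -0.77832084  1.05493794]
 [ 0.          0.          0.          1.        ]]
side 486.1377974466536 486.1377974466536 256.87718299387365 188.5852633327029 [[ 9.96869209e-01 -5.99003329e-02  5.16113480e-02  4.88051718e-01]
 [-7.90640235e-02 -7.61879728e-01  6.42874918e-01 -7.70517521e-01]
 [ 8.13218208e-04 -6.44942811e-01 -7.64230403e-01  1.05462246e+00]
 [ 0.00000000e+00  0.00000000e+00  0.00000000e+00  1.00000000e+00]]
wrist 325.31852670230154 325.31852670230154 254.41102961677726 185.66178369622654 [[-9.77833733e-04 -9.69415514e-01 -2.45423318e-01  6.77057912e-02]
 [ 9.99999472e-01 -8.70070099e-04 -5.47518325e-04 -1.25620356e-03]
 [ 3.17237268e-04 -2.45423723e-01  9.69415853e-01 -1.38531706e-01]
 [ 0.00000000e+00  0.00000000e+00  0.00000000e+00  1.00000000e+00]]
```

View pics/scene0.png

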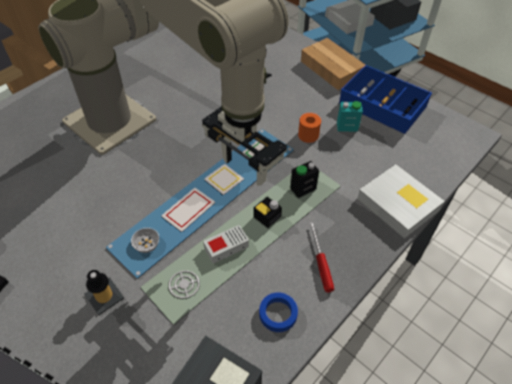

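View pics/side0.png

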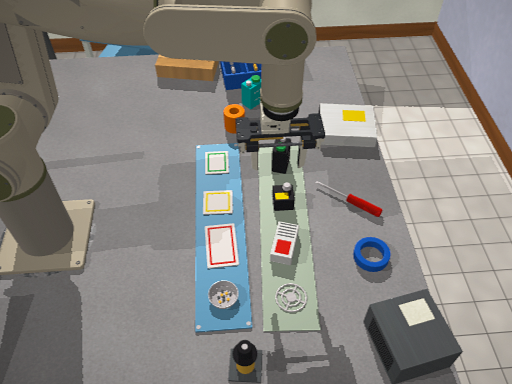

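View pics/wrist0.png

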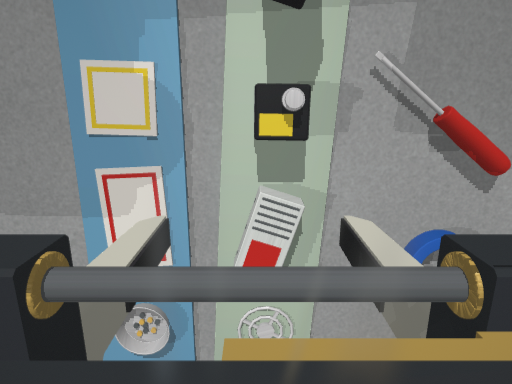

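```bash
cat > h.py <<'E'
from plant import robot
import numpy as np, cv2
from scipy.spatial.transform import Rotation as R
def snap(n,name=None):
    s=robot.read_state(); c=robot.read_camera(n)
    T=c.get('T')
    if T is None:
        W=np.eye(4);W[:3,:3]=R.from_rotvec(s['orientation']).as_matrix();W[:3,3]=s['tool_pos'];T=W@np.array(c['mount'])
    d=dict(K=np.array([[c['fx'],0,c['cx']],[0,c['fy'],c['cy']],[0,0,1]]),T=np.array(T),img=c['image'][:,:,::-1].copy())
    if name:
        cv2.imwrite(f'pics/{name}.png',d['img']);np.savez(f'pics/{name}.npz',**d)
    return d
def load(name): return dict(np.load(f'pics/{name}.npz'))
def px2w(d,uv,z):
    uv=np.atleast_2d(np.array(uv,float));r=np.c_[uv,np.ones(len(uv))]@np.linalg.inv(d['K']).T@d['T'][:3,:3].T
    o=d['T'][:3,3];return o+r*((z-o[2])/r[:,2])[:,None]
def w2px(d,P):
    P=np.atleast_2d(P);c=(P-d['T'][:3,3])@d['T'][:3,:3];c=c@d['K'].T;return c[:,:2]/c[:,2:]
E
python3 - <<'E'
from h import *
d=snap('side','s0')
for n,uv,z in [('res pad',(217,162),.009),('pump pad',(218,202),.009),('conv pad',(221,245),.009),('cup',(234,112),.066),('pump',(283,197),.049),('conv',(285,240),.038),('grille',(291,297),.008),('spindle top',(245,347),.105),('dish',(224,293),.018),('res',(281,155),.089)]:
    print(n,px2w(d,uv,z).round(3))
cv2.imwrite('pics/s0big.png',cv2.resize(d['img'][90:384,180:340],None,fx=2,fy=2,interpolation=cv2.INTER_CUBIC))
E
```

```text
res pad [[0.449 0.221 0.009]]
pump pad [[0.448 0.069 0.009]]
conv pad [[ 0.452 -0.072  0.009]]
cup [[0.509 0.373 0.066]]
pump [[0.623 0.041 0.049]]
conv [[ 0.614 -0.089  0.038]]
grille [[ 0.613 -0.232  0.008]]
spindle top [[ 0.496 -0.384  0.105]]
dish [[ 0.455 -0.214  0.018]]
res [[0.629 0.157 0.089]]
```

Call:
{"method": "drive_tool", "body": {"increments": [[0, 0, 1.6, 1, 0, 0, 0], [0, 0, 3.2, 2, 0, 0, 0], [0, 0, 4, 2, 0, 0, 0], [0, 0, 4, 2, 0, 0, 0], [0, 0, 4, 2, 0, 0, 0], [0, 0, 4, 2, 0, 0, 0]]}}

```text
t: 0.7
tool_pos: [0.5997, 0.0997, 0.2928]
orientation: [-2.221, -2.222, 0.002]
force: [0.2, -0.5, -0.2]
opening: 0.0929
```

Run:
```python
from h import *
print(robot.read_state()['dq'].round(3) if hasattr(robot.read_state()['dq'],'round') else 0)
snap('wrist','w1');snap('side','s1')
```

```text
[-0.022  0.004  0.012  0.001 -0.     0.001]
```

View pics/w1.png

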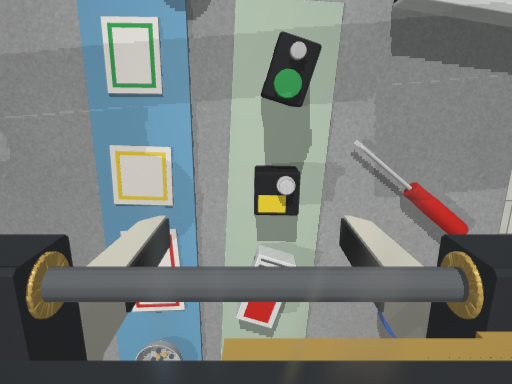

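View pics/s0big.png

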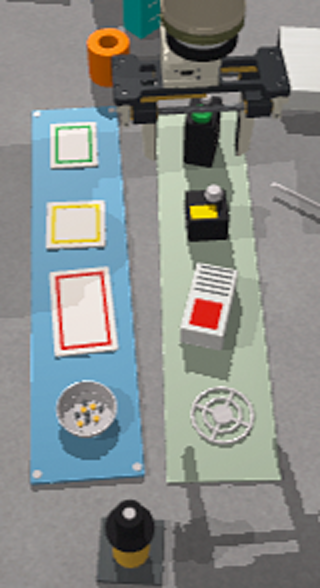

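Call:
{"method": "drive_tool", "body": {"increments": [[0, 0, -1.6, 0, 0, 0, 0], [0, 0, -3.2, 0, 0, 0, 0], [0, 0, -4.8, 0, 0, 0, 0], [0, 0, -6.4, 0, 0, 0, 0], [0, 0, -8, 0, 0, 0, 0], [0, 0, -9, 0, 0, 0, 0], [0, 0, -9, 0, 0, 0, 0], [0, 0, -9, 0, 0, 0, 0], [0, 0, -9, 0, 0, 0, 0]]}}

```text
t: 1.55
tool_pos: [0.5996, -0.1254, 0.293]
orientation: [-2.222, -2.219, 0.0]
force: [-0.4, -0.2, -0.2]
opening: 0.0928
```

Run:
```python
from h import *
d=snap('wrist','w2');s=snap('scene','sc2');e=snap('side','s2')
a=load('w1')['img'];
cv2.imwrite('pics/w1a.png',cv2.resize(a[0:240,230:340],None,fx=2.5,fy=2.5,interpolation=cv2.INTER_CUBIC))
cv2.imwrite('pics/w2a.png',cv2.resize(d['img'][0:260,60:340],None,fx=2.2,fy=2.2,interpolation=cv2.INTER_CUBIC))
cv2.imwrite('pics/s2a.png',cv2.resize(e['img'][60:220,190:330],None,fx=3.5,fy=3.5,interpolation=cv2.INTER_CUBIC))
```

```text
(no output)
```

View pics/w1a.png

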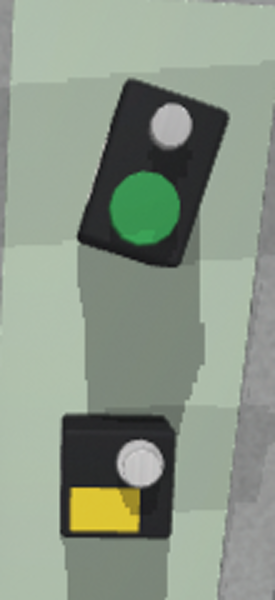

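View pics/w2a.png

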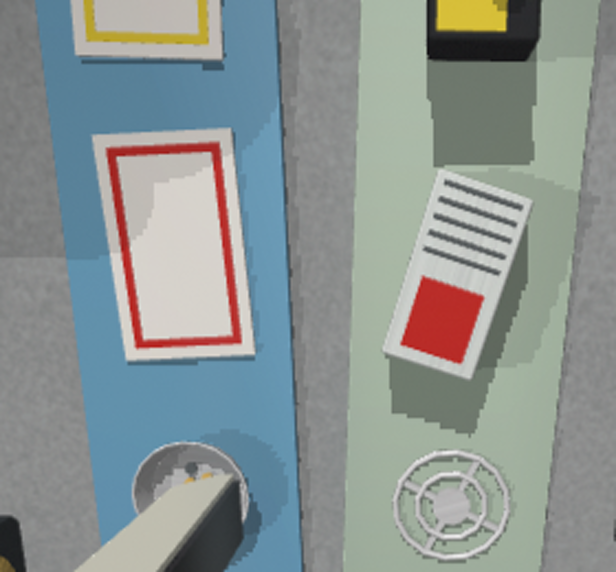

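View pics/s2a.png

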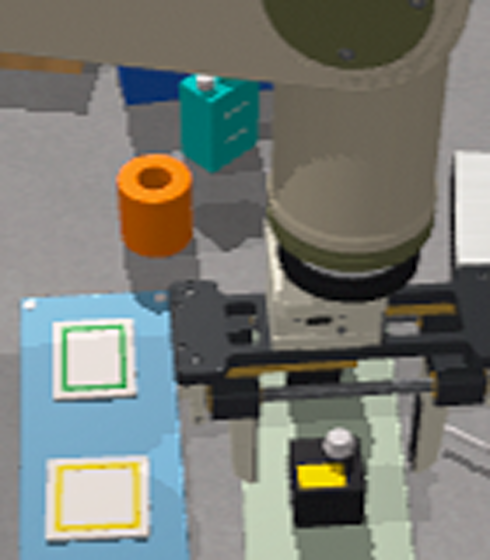

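```bash
cat > m.py <<'E'
from h import *
def rect(d,c,z,nm):
    P=px2w(d,c,z)[:,:2]; e=np.roll(P,-1,0)-P
    (ctr,sz,a)=cv2.minAreaRect(P.astype(np.float32))
    print(nm,'ctr',P.mean(0).round(4),'edges mm',(np.linalg.norm(e,axis=1)*1e3).round(1),'dir deg',np.degrees(np.arctan2(e[:,1],e[:,0])).round(1))
def outline(d,lo,hi,nm,roi,z=.009):
    h=cv2.cvtColor(d['img'],cv2.COLOR_BGR2HSV);m=cv2.inRange(h,np.array(lo),np.array(hi))
    if lo[0]==0: m|=cv2.inRange(h,np.array((170,)+lo[1:]),np.array((180,)+hi[1:]))
    k=np.zeros_like(m);x0,y0,x1,y1=roi;k[y0:y1,x0:x1]=m[y0:y1,x0:x1]
    ys,xs=np.nonzero(k);P=px2w(d,np.c_[xs,ys],z)[:,:2].astype(np.float32)
    print(nm,len(xs),cv2.minAreaRect(P))
E
python3 - <<'E'
from m import *
w1=load('w1');w2=load('w2');s2=load('s2');s0=load('s0')
f=lambda L,s,o:np.array(L)/s+np.array(o)
rect(w1,f([(130,78),(229,113),(177,267),(78,240)],2.5,(230,0)),.089,'res')
rect(w1,f([(64,430),(174,432),(172,537),(62,535)],2.5,(230,0)),.049,'pump')
rect(w2,f([(441,169),(533,202),(470,379),(384,352)],2.2,(60,0)),.038,'conv')
G=((40,80,60),(85,255,255));Y=((20,110,100),(35,255,255));Rd=((0,140,80),(8,255,255))
outline(w1,*G,'G',(95,10,165,100));outline(w1,*Y,'Y',(100,140,180,210));outline(w2,*Rd,'R',(95,55,175,165))
outline(s2,*G,'Gs',(200,145,235,178));outline(s2,*Y,'Ys',(200,185,240,218));outline(s2,*Rd,'Rs',(198,220,242,270))
c=np.array([(x,y) for x,y in [(158,491)]])
# grille, cup
print('grille',px2w(w2,f([(453,506)],2.2,(60,0)),.007))
print('cup', px2w(s2,f([(155,180),(118,185),(192,183),(155,155),(155,212)],3.5,(190,60)),.066))
E
```

```text
res ctr [0.6348 0.1988] edges mm [41.  61.3 41.9 63.7] dir deg [ -18.  -107.4  165.3   71.8]
pump ctr [0.6258 0.0602] edges mm [52.8 53.2 54.6 53.2] dir deg [ -1.1 -89.1 178.9  89. ]
conv ctr [ 0.6135 -0.0844] edges mm [ 51.5 100.7  50.4 101.7] dir deg [ -19.  -108.6  162.2   72. ]
G 759 ((0.44860509037971497, 0.22352376580238342), (0.07305204123258591, 0.053325049579143524), 89.39408111572266)
Y 661 ((0.4473513066768646, 0.07381635904312134), (0.06568817794322968, 0.06563765555620193), 88.30268859863281)
R 894 ((0.45217442512512207, -0.06874462217092514), (0.06291357427835464, 0.11245810240507126), 2.4887053966522217)
Gs 76 ((0.44836825132369995, 0.22234535217285156), (0.07300113886594772, 0.050694238394498825), 89.17507934570312)
Ys 123 ((0.44746068120002747, 0.0716264545917511), (0.06592495739459991, 0.06419645249843597), 89.32642364501953)
Rs 147 ((0.45193514227867126, -0.06994803249835968), (0.06200963631272316, 0.11276805400848389), 2.6417429447174072)
grille [[ 0.61358207 -0.22878505  0.007     ]]
cup [[0.51014577 0.37577331 0.066     ]
 [0.47753556 0.37169627 0.066     ]
 [0.54227402 0.36927129 0.066     ]
 [0.51180031 0.40938524 0.066     ]
 [0.50809585 0.33412911 0.066     ]]
```

Call:
{"method": "drive_tool", "body": {"increments": [[0, -0.5, -1.5, 0, 0, 0, 0], [0, -1, -3, 0, 0, 0, 0], [0, -1.5, -4.5, 0, 0, 0, 0], [0, -2, -6, 0, 0, 0, 0], [0, -2.5, -7.5, 0, 0, 0, 0], [0, -3, -9, 0, 0, 0, 0], [0, -3.6, -10.5, 0, 0, 0, 0], [0, -4.1, -11.8, 0, 0, 0, 0], [0, -4.1, -11.8, 0, 0, 0, 0], [0, -4.1, -11.8, 0, 0, 0, 0], [0, -4.1, -11.8, 0, 0, 0, 0], [0, -4.1, -11.8, 0, 0, 0, 0]]}}

```text
t: 2.7
tool_pos: [0.4985, -0.4183, 0.2937]
orientation: [-2.219, -2.224, -0.001]
force: [-1.0, -0.6, -1.0]
opening: 0.0933
```

Run:
```python
from h import *
d=snap('wrist','w3');s=snap('scene','sc3');e=snap('side','s3')
cv2.imwrite('pics/w3a.png',cv2.resize(d['img'][50:280,150:360],None,fx=2.6,fy=2.6,interpolation=cv2.INTER_CUBIC))
cv2.imwrite('pics/s3a.png',cv2.resize(e['img'][60:200,190:350],None,fx=4,fy=4,interpolation=cv2.INTER_CUBIC))
```

```text
(no output)
```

View pics/w3a.png

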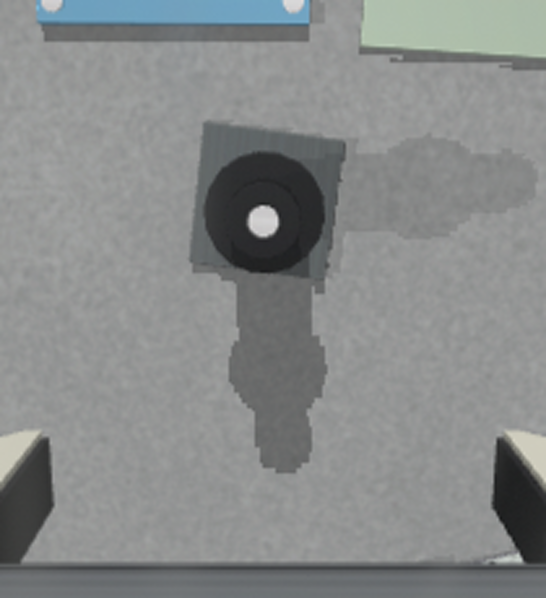

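View pics/s3a.png

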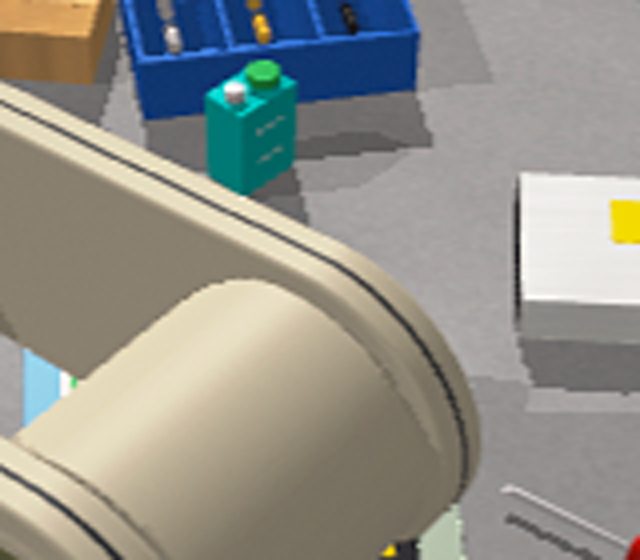

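Run:
```python
from m import *
w=load('w3');f=lambda L,s,o:np.array(L)/s+np.array(o)
print('top',px2w(w,f([(263,221)],2.6,(150,50)),.105))
print('flange',px2w(w,f([(264.5,212),(204.5,212),(325,212)],2.6,(150,50)),.071))
rect(w,f([(203,121),(345,142),(327,280),(191,265)],2.6,(150,50)),.006,'foot')
s=robot.read_state();print(s['tool_pos'],s['orientation'],s['force'])
e=load('s3');print('lookalike',px2w(e,f([(242,195)],4,(190,60)),0),px2w(e,f([(250,85)],4,(190,60)),.085))
e=load('s2')
```

```text
top [[ 0.49385698 -0.38122209  0.105     ]]
flange [[ 0.49416001 -0.38062031  0.071     ]
 [ 0.46879199 -0.38064901  0.071     ]
 [ 0.51973922 -0.38059137  0.071     ]]
foot ctr [ 0.4946 -0.3818] edges mm [70.  68.6 69.4 70.8] dir deg [ -8.1 -96.4 173.7  84. ]
[ 0.49843327 -0.41858801  0.29390135] [2.21882880e+00 2.22359854e+00 2.19580828e-04] [-0.33170079 -0.46190335  1.016274  ]
lookalike [[0.56554152 0.46145061 0.        ]] [[0.57515477 0.49531218 0.085     ]]
```

Call:
{"method": "drive_tool", "body": {"increments": [[0, -0.1, 0.7, -0.5, 0, 0, 0], [0, -0.17, 1.5, -1, 0, 0, 0], [0, -0.17, 1.5, -2.5, 0, 0, 0], [0, -0.17, 1.5, -4, 0, 0, 0], [0, -0.17, 1.5, -5.2, 0, 0, 0], [0, -0.17, 1.5, -5.7, 0, 0, 0], [0, -0.17, 1.5, -5.7, 0, 0, 0], [0, -0.17, 1.5, -5.7, 0, 0, 0], [0, -0.17, 1.5, -5.7, 0, 0, 0], [0, -0.17, 1.5, -5.7, 0, 0, 0]]}}

```text
t: 3.68
tool_pos: [0.4947, -0.3837, 0.1543]
orientation: [2.218, 2.218, 0.0]
force: [-0.7, -1.0, 0.1]
opening: 0.0933
```

Run:
```python
from h import *
s=robot.read_state();print(s['tool_pos'],s['orientation'])
d=snap('wrist','w4')
print(w2px(d,[[.494,-.381,.105],[.494,-.381,.071],[.494,-.381+.026,.071]]))
cv2.imwrite('pics/w4a.png',cv2.resize(d['img'],None,fx=1.5,fy=1.5,interpolation=cv2.INTER_CUBIC))
```

```text
[ 0.49468408 -0.38365574  0.15433943] [2.21799303e+00 2.21824000e+00 3.55903450e-04]
[[255.29376922 213.27315143]
 [255.01621231 197.43706217]
 [255.00104573 161.28502629]]
```

View pics/w4a.png

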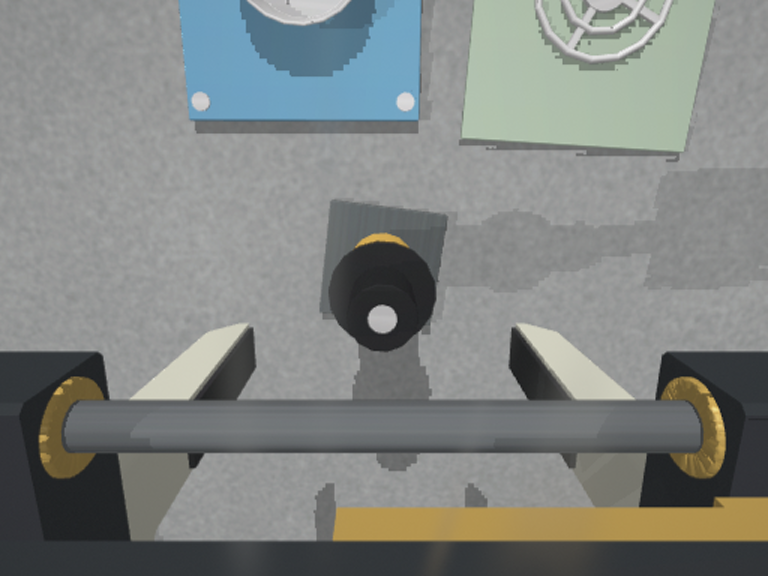

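Call:
{"method": "drive_tool", "body": {"increments": [[0, -0.04, 0.11, -0.5, 0, 0, 0], [0, -0.04, 0.11, -1, 0, 0, 0], [0, -0.04, 0.11, -1.5, 0, 0, 0], [0, -0.04, 0.11, -2, 0, 0, 0], [0, -0.04, 0.11, -2.2, 0, 0, 0], [0, -0.04, 0.11, -2.2, 0, 0, 0], [0, -0.04, 0.11, -2.2, 0, 0, 0], [0, -0.04, 0.11, -2.2, 0, 0, 0]], "squeeze": 12}}

```text
t: 4.4
tool_pos: [0.4925, -0.38, 0.0966]
orientation: [2.221, 2.221, 0.0]
force: [1.2, -1.2, 0.3]
opening: 0.0931
```

Call:
{"method": "drive_tool", "body": {"increments": [[0.4, 0, 0, 0, 0, 0, 0], [0.6, 0, 0, 0, 0, 0, 0], [0.75, 0, 0, 0, 0, 0, 0], [0.85, 0, 0, 0, 0, 0, 0], [0.85, 0, 0, 0, 0, 0, 0], [0.85, 0, 0, 0, 0, 0, 0], [0.85, 0, 0, 0, 0, 0, 0], [0.85, 0, 0, 0, 0, 0, 0]], "squeeze": 12}}

```text
t: 5.07
tool_pos: [0.4924, -0.3798, 0.0963]
orientation: [2.221, 2.221, 0.0]
force: [0.3, -0.1, -0.0]
opening: 0.0443
```

Call:
{"method": "drive_tool", "body": {"increments": [[0.85, 0, 0, 0.08, 0, 0, 0], [0.85, 0, 0, 0.08, 0, 0, 0], [0.85, 0, 0, 0.08, 0, 0, 0], [0.85, 0, 0, 0.08, 0, 0, 0], [0.85, 0, 0, 0.08, 0, 0, 0], [0.85, 0, 0, 0.08, 0, 0, 0]], "squeeze": 12}}

```text
t: 5.57
tool_pos: [0.4939, -0.3798, 0.0988]
orientation: [2.219, 2.22, 0.003]
force: [6.5, 1.1, -1.2]
opening: 0.03
```

Call:
{"method": "drive_tool", "body": {"increments": [[0.85, 0.06, 0, 0, 0, 0, 0], [0.85, 0.06, 0, 0, 0, 0, 0], [0.85, 0.06, 0, 0, 0, 0, 0]], "squeeze": 25}}

```text
t: 5.82
tool_pos: [0.4942, -0.3798, 0.0987]
orientation: [2.221, 2.221, 0.001]
force: [1.5, 0.4, 3.5]
opening: 0.0295
```

Call:
{"method": "drive_tool", "body": {"increments": [[0.85, 0.02, 0, 0.2, 0, 0, 0], [0.85, 0.02, 0, 0.4, 0, 0, 0], [0.85, 0.02, 0, 0.7, 0, 0, 0], [0.85, 0.02, 0, 1, 0, 0, 0], [0.85, 0.02, 0, 1.3, 0, 0, 0], [0.85, 0.02, 0, 1.6, 0, 0, 0], [0.85, 0.02, 0, 1.6, 0, 0, 0]]}}

```text
t: 6.4
tool_pos: [0.4945, -0.3803, 0.1405]
orientation: [2.22, 2.22, -0.001]
force: [-1.3, 1.4, 0.6]
opening: 0.0296
```

Call:
{"method": "drive_tool", "body": {"increments": [[0.85, 0, 0, 0.4, 0, 0, 0], [0.85, 0, 0, 0.9, 0, 0, 0], [0.85, 0, 0, 1.5, 0, 0, 0], [0.85, 0, 0, 2.2, 0, 0, 0], [0.85, 0, 0, 3, 0, 0, 0], [0.85, 0, 0, 3.8, 0, 0, 0], [0.85, 0, 0, 3.8, 0, 0, 0], [0.85, 0, 0, 3.8, 0, 0, 0], [0.85, 0, 0, 3.8, 0, 0, 0]]}}

```text
t: 7.15
tool_pos: [0.4939, -0.3795, 0.2323]
orientation: [-2.221, -2.221, 0.0]
force: [0.1, 0.3, -2.6]
opening: 0.0296
```

Run:
```python
from h import *
d=snap('side','s5')
s=robot.read_state();print(s['tool_pos'],s['force'],s['opening'])
cv2.imwrite('pics/s5a.png',cv2.resize(d['img'][60:384,150:360],None,fx=1.8,fy=1.8,interpolation=cv2.INTER_CUBIC))
```

```text
[ 0.49358221 -0.37921871  0.23148942] [-1.24408171 -0.13414658 -1.40595337] 0.02945482899580332
```

View pics/s5a.png

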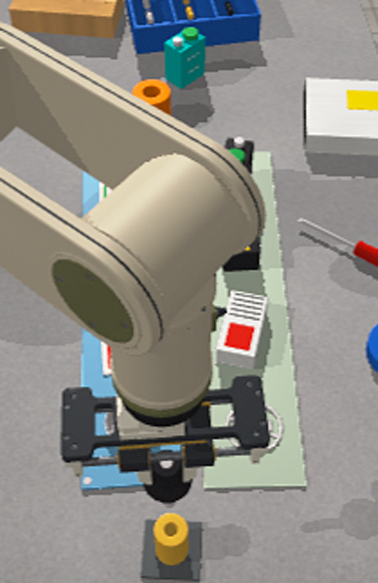

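Call:
{"method": "drive_tool", "body": {"increments": [[0.85, 0, 0.6, 0, 0, 0, 0], [0.85, 0, 1.6, 0, 0, 0, 0], [0.85, 0, 3, 0, 0, 0, 0], [0.85, 0, 4.5, 0, 0, 0, 0], [0.85, 0, 6, 0, 0, 0, 0], [0.85, 0, 7.5, 0, 0, 0, 0], [0.85, 0, 9, 0, 0, 0, 0], [0.85, 0, 10.5, 0, 0, 0, 0], [0.85, 0, 12, 0, 0, 0, 0], [0.85, 0, 13.5, 0, 0, 0, 0], [0.85, 0, 15, 0, 0, 0, 0], [0.85, 0, 16.5, 0, 0, 0, 0], [0.85, 0.1, 18, 0, 0, 0, 0], [0.85, 0.2, 19.5, 0, 0, 0, 0], [0.85, 0.3, 21, 0, 0, 0, 0], [0.85, 0.4, 22.5, 0, 0, 0, 0], [0.85, 0.5, 24, 0, 0, 0, 0], [0.85, 0.6, 25.2, 0, 0, 0, 0], [0.85, 0.6, 26, 0, 0, 0, 0], [0.85, 0.6, 26, 0, 0, 0, 0]]}}

```text
t: 8.87
tool_pos: [0.5077, 0.2737, 0.2309]
orientation: [-2.216, -2.224, 0.004]
force: [0.5, -0.1, -2.2]
opening: 0.0296
```

Call:
{"method": "drive_tool", "body": {"increments": [[0.85, 0, 0, 0, 0, 0, 0], [0.85, 0, 0, 0, 0, 0, 0], [0.85, 0, 0, 0, 0, 0, 0], [0.85, 0, 0, 0, 0, 0, 0]]}}

```text
t: 9.2
tool_pos: [0.5093, 0.269, 0.2329]
orientation: [2.223, 2.22, -0.001]
force: [0.5, -0.0, -1.0]
opening: 0.0293
```

Run:
```python
from h import *
s=robot.read_state();print(s['tool_pos'],s['orientation'],s['force'],s['opening'],s['t'])
d=snap('wrist','w6');snap('scene','sc6')
cv2.imwrite('pics/w6a.png',cv2.resize(d['img'][:300],None,fx=1.5,fy=1.5,interpolation=cv2.INTER_CUBIC))
```

```text
[0.5093374  0.26901125 0.23289338] [ 2.22314129e+00  2.21971547e+00 -8.80993856e-04] [ 0.5031963  -0.02153491 -1.01495819] 0.02934216514598413 9.2
```

View pics/w6a.png

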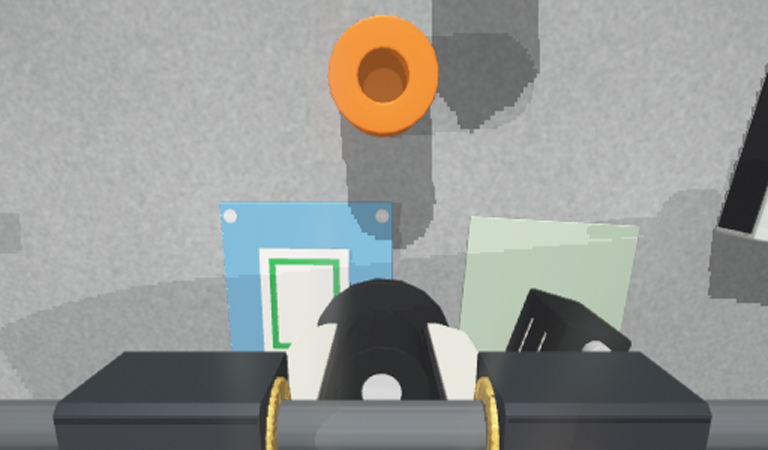

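Run:
```python
from h import *
d=load('w6')
P=np.array([(383.5,75),(328,74),(438.5,74),(358,75),(409,75),(383,47),(383,15)])/1.5
print(px2w(d,P,.066).round(4))
```

```text
[[0.5092 0.3819 0.066 ]
 [0.4768 0.3825 0.066 ]
 [0.5413 0.3824 0.066 ]
 [0.4943 0.3819 0.066 ]
 [0.5241 0.3819 0.066 ]
 [0.509  0.397  0.066 ]
 [0.509  0.4137 0.066 ]]
```

Run:
```python
from h import *
d=load('sc6');d2=load('s5')
q=w2px(d,[[.509,.381,.066]])[0].astype(int);q2=w2px(d2,[[.509,.381,.066]])[0].astype(int);print(q,q2)
out=[]
for dd,p in((d,q),(d2,q2)):
    a=cv2.resize(dd['img'][p[1]-25:p[1]+35,p[0]-30:p[0]+30],None,fx=8,fy=8,interpolation=cv2.INTER_CUBIC)
    for t in np.linspace(0,6.28,60):
        for r in(.033,.015):
            for z in(.066,):
                u=w2px(dd,[[.509+r*np.cos(t),.381+r*np.sin(t),z]])[0]
                cv2.circle(a,tuple(int(x) for x in ((u-p+[30,25]+.5)*8)),1,(255,0,0),-1)
    out.append(a[:,:380])
cv2.imwrite('pics/cup.png',np.hstack(out))
```

```text
[309 119] [233 110]
```

View pics/cup.png

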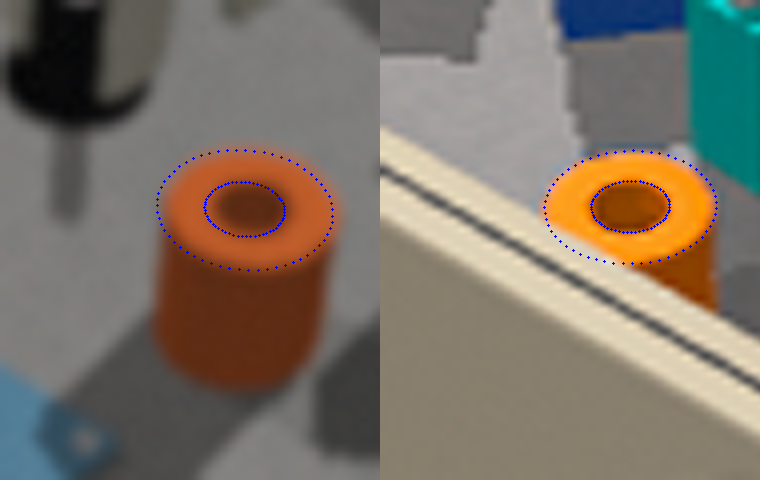

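Call:
{"method": "drive_tool", "body": {"increments": [[0.85, 0, 0.6, 0, 0, 0, 0], [0.85, 0, 1.5, 0, 0, 0, 0], [0.85, 0, 2.5, 0, 0, 0, 0], [0.85, 0, 3.5, 0, 0, 0, 0], [0.85, 0, 4.2, 0, 0, 0, 0], [0.85, 0, 4.5, 0, 0, 0, 0], [0.85, 0, 4.5, 0, 0, 0, 0], [0.85, 0, 4.5, -0.5, 0, 0, 0], [0.85, 0, 4.5, -1.2, 0, 0, 0], [0.85, 0, 4.5, -2, 0, 0, 0], [0.85, 0, 4.5, -2.4, 0, 0, 0], [0.85, 0, 4.5, -2.4, 0, 0, 0], [0.85, 0, 4.5, -2.4, 0, 0, 0], [0.85, 0, 4.5, -2.4, 0, 0, 0]]}}

```text
t: 10.47
tool_pos: [0.5099, 0.3826, 0.1743]
orientation: [2.222, 2.221, 0.002]
force: [-0.3, -0.4, -1.6]
opening: 0.0294
```

Run:
```python
from h import *
s=robot.read_state();print(s['tool_pos'],s['orientation'],s['force'],s['opening'],s['t'])
d=snap('side','s7');e=snap('scene','sc7')
cv2.imwrite('pics/c7.png',np.hstack([cv2.resize(e['img'][80:160,270:350],None,fx=5,fy=5,interpolation=cv2.INTER_CUBIC),cv2.resize(d['img'][70:150,190:270],None,fx=5,fy=5,interpolation=cv2.INTER_CUBIC)]))
```

```text
[0.50988109 0.38257175 0.17426498] [2.22187179e+00 2.22050981e+00 2.07582413e-03] [-0.26912932 -0.42823721 -1.57798028] 0.02944774145236742 10.4667
```

View pics/c7.png

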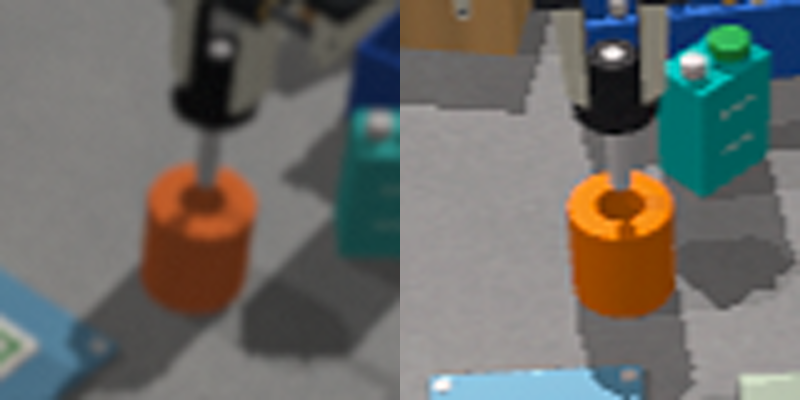

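Call:
{"method": "drive_tool", "body": {"increments": [[0.85, 0, 0, -0.3, 0, 0, 0], [0.85, 0, 0, -0.7, 0, 0, 0], [0.85, 0, 0, -1.2, 0, 0, 0], [0.85, 0, 0, -1.7, 0, 0, 0], [0.85, 0, 0, -2.2, 0, 0, 0], [0.85, 0, 0, -2.6, 0, 0, 0], [0.85, 0, 0, -2.8, 0, 0, 0], [0.85, 0, 0, -2.8, 0, 0, 0], [0.85, 0, 0, -2.8, 0, 0, 0]]}}

```text
t: 11.32
tool_pos: [0.5091, 0.3827, 0.1027]
orientation: [-2.221, -2.221, 0.001]
force: [0.2, -0.2, -1.3]
opening: 0.0295
```

Call:
{"method": "drive_tool", "body": {"increments": [[0.85, 0, 0, -0.04, 0, 0, 0], [0.85, 0, 0, -0.08, 0, 0, 0], [0.85, 0, 0, -0.12, 0, 0, 0], [0.85, 0, 0, -0.16, 0, 0, 0], [0.85, 0, 0, -0.2, 0, 0, 0]]}}

```text
t: 11.73
tool_pos: [0.5096, 0.383, 0.0987]
orientation: [2.221, 2.221, 0.002]
force: [-2.2, -1.4, 9.9]
opening: 0.0297
```

Contact force of 9.9 N: the flange is on the rim. Easing off, then opening.

Call:
{"method": "drive_tool", "body": {"increments": [[0.85, 0, 0, 0.04, 0, 0, 0], [0.8, 0, 0, 0.04, 0, 0, 0], [0.6, 0, 0, 0.04, 0, 0, 0], [0.5, 0, 0, 0.04, 0, 0, 0], [0.4, 0, 0, 0.04, 0, 0, 0], [0.4, 0, 0, 0.04, 0, 0, 0], [0.4, 0, 0, 0.04, 0, 0, 0]]}}

```text
t: 12.32
tool_pos: [0.5093, 0.3828, 0.0992]
orientation: [2.221, 2.221, 0.0]
force: [0.0, 0.2, 0.4]
opening: 0.055
```

Call:
{"method": "drive_tool", "body": {"increments": [[0.35, 0, 0, 0.4, 0, 0, 0], [0.3, 0, 0, 1, 0, 0, 0], [0.3, 0, 0, 2.5, 0, 0, 0], [0, 0, 0, 4, 0, 0, 0], [0, 0, -1.5, 5, 0, 0, 0], [0, 0, -3, 5, 0, 0, 0], [0, 1, -4.5, 5, 0, 0, 0], [0, 2, -6, 5, 0, 0, 0], [0, 3, -7.5, 5, 0, 0, 0], [0, 4, -9, 5, 0, 0, 0], [0, 4.5, -10, 5, 0, 0, 0], [0, 4.5, -10, 5, 0, 0, 0], [0, 4.5, -10, 5, 0, 0, 0], [0, 4.5, -10, 5, 0, 0, 0]]}}

```text
t: 13.48
tool_pos: [0.6217, 0.1329, 0.2246]
orientation: [-2.222, -2.22, -0.001]
force: [-0.6, 0.7, -0.5]
opening: 0.0929
```

Run:
```python
from h import *
s=robot.read_state();print(s['tool_pos'],s['orientation'],s['force'],s['opening'],s['t'])
d=snap('side','s8');e=snap('scene','sc8');w=snap('wrist','w8')
cv2.imwrite('pics/c8.png',np.hstack([cv2.resize(e['img'][80:160,270:350],None,fx=5,fy=5,interpolation=cv2.INTER_CUBIC),cv2.resize(d['img'][70:150,190:270],None,fx=5,fy=5,interpolation=cv2.INTER_CUBIC)]))
```

```text
[0.62167912 0.13286788 0.22461511] [-2.22217657e+00 -2.22019585e+00 -6.43452833e-04] [-0.57814015  0.72947183 -0.52833673] 0.0928506799150801 13.4833
```

View pics/c8.png

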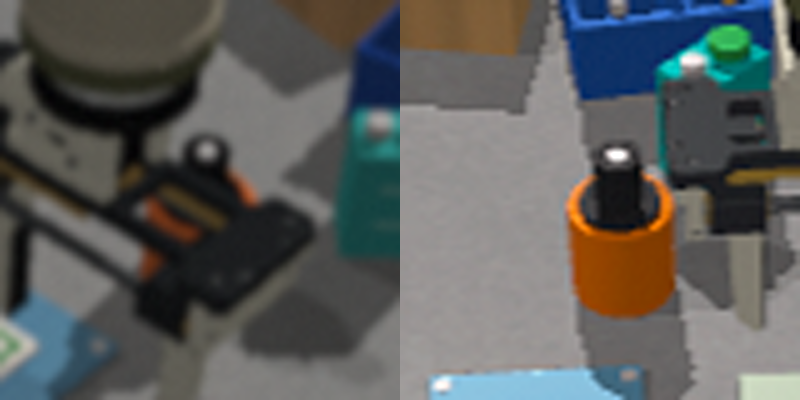

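View pics/w8.png

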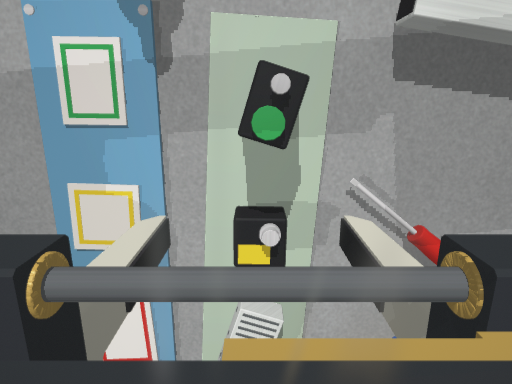

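Run:
```python
from m import *
w=load('w8')
cv2.imwrite('pics/w8a.png',cv2.resize(w['img'][50:160,225:325],None,fx=5,fy=5,interpolation=cv2.INTER_CUBIC))
G=((40,80,60),(85,255,255));outline(w,*G,'G',(55,30,130,130))
```

```text
G 1049 ((0.44882333278656006, 0.22376714646816254), (0.07275683432817459, 0.05339016392827034), 89.48513793945312)
```

View pics/w8a.png

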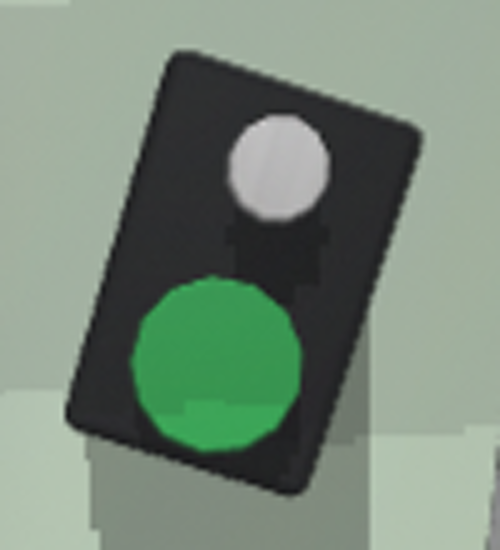

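Run:
```python
from m import *
w=load('w8')
rect(w,np.array([(170,47),(425,128),(303,499),(62,425)])/5+[225,50],.089,'res')
print(w['T'][:3,3])
```

```text
res ctr [0.6349 0.1997] edges mm [42.6 62.3 42.4 62. ] dir deg [ -16.6 -106.9  163.    73.3]
[0.61989092 0.20171613 0.3630609 ]
```

Call:
{"method": "drive_tool", "body": {"increments": [[0, 0.3, 1, 0, 0, 0, -0.1], [0, 0.53, 2, 0, 0, 0, -0.2], [0, 0.53, 2.67, 0, 0, 0, -0.295], [0, 0.53, 2.67, -0.5, 0, 0, -0.295], [0, 0.53, 2.67, -1.5, 0, 0, -0.295], [0, 0.53, 2.67, -2.8, 0, 0, -0.295], [0, 0.53, 2.67, -4.2, 0, 0, -0.295], [0, 0.53, 2.67, -5.4, 0, 0, -0.295], [0, 0.53, 2.67, -6.2, 0, 0, -0.295], [0, 0.53, 2.67, -6.5, 0, 0, -0.295], [0, 0.53, 2.67, -6.5, 0, 0, -0.295], [0, 0.53, 2.67, -6.5, 0, 0, -0.295], [0, 0.53, 2.67, -6.5, 0, 0, -0.295]]}}

```text
t: 14.72
tool_pos: [0.6364, 0.2, 0.0641]
orientation: [2.522, 1.871, 0.005]
force: [0.6, 0.0, 0.6]
opening: 0.0932
```

Call:
{"method": "drive_tool", "body": {"increments": [[0.4, 0, 0, 0, 0, 0, 0], [0.7, 0, 0, 0, 0, 0, 0], [0.7, 0, 0, 0, 0, 0, 0], [0.7, 0, 0, 0, 0, 0, 0], [0.7, 0, 0, 0, 0, 0, 0], [0.7, 0, 0, 0, 0, 0, 0], [0.7, 0, 0, 0, 0, 0, 0], [0.7, 0, 0, 0, 0, 0, 0], [0.7, 0, 0, 0, 0, 0, 0], [0.7, 0, 0, 0, 0, 0, 0], [0.7, 0, 0, 0, 0, 0, 0]], "squeeze": 12}}

```text
t: 15.63
tool_pos: [0.6352, 0.1994, 0.0617]
orientation: [2.524, 1.871, 0.001]
force: [1.1, 0.2, -0.6]
opening: 0.0442
```

Call:
{"method": "drive_tool", "body": {"increments": [[0.7, 0, 0, 0, 0, 0, 0], [0.7, 0, 0, 0, 0, 0, 0], [0.7, 0, 0, 0.2, 0, 0, 0], [0.7, 0, 0, 0.6, 0, 0, 0], [0.7, 0, 0, 1.1, 0, 0, 0], [0.7, 0, 0, 1.6, 0, 0, 0.04], [0.7, -0.6, 0.08, 1.6, 0, 0, 0.1], [0.7, -1.6, 0.21, 1.6, 0, 0, 0.16], [0.7, -2.8, 0.36, 1.6, 0, 0, 0.22], [0.7, -4, 0.52, 1.6, 0, 0, 0.27], [0.7, -5.2, 0.68, 1.6, 0, 0, 0.286], [0.7, -6.4, 0.83, 1.6, 0, 0, 0.286], [0.7, -7.2, 0.94, 1.6, 0, 0, 0.286], [0.7, -7.46, 0.97, 1.6, 0, 0, 0.286], [0.7, -7.46, 0.97, 1.6, 0, 0, 0.286], [0.7, -7.46, 0.97, 1.2, 0, 0, 0.286], [0.7, -7.46, 0.97, 0.8, 0, 0, 0.286], [0.7, -7.46, 0.97, 0.6, 0, 0, 0.286], [0.7, -7.46, 0.97, 0.6, 0, 0, 0.286], [0.7, -7.46, 0.97, 0.6, 0, 0, 0.286]], "squeeze": 25}}

```text
t: 17.3
tool_pos: [0.4482, 0.2232, 0.0754]
orientation: [-2.232, -2.21, 0.003]
force: [-0.4, -0.0, -3.3]
opening: 0.0438
```

Run:
```python
from h import *
s=robot.read_state();print(s['tool_pos'],s['orientation'],s['force'],s['opening'],s['t'])
d=snap('side','s9');w=snap('wrist','w9')
cv2.imwrite('pics/c9.png',np.hstack([cv2.resize(w['img'],None,fx=1,fy=1),cv2.resize(d['img'][110:206,180:250],(280,384),interpolation=cv2.INTER_CUBIC)]))
```

```text
[0.44823857 0.2232478  0.07544343] [-2.23150675 -2.2099802   0.003408  ] [-0.43122334 -0.02474324 -3.32177743] 0.04376646227124796 17.3
```

View pics/c9.png

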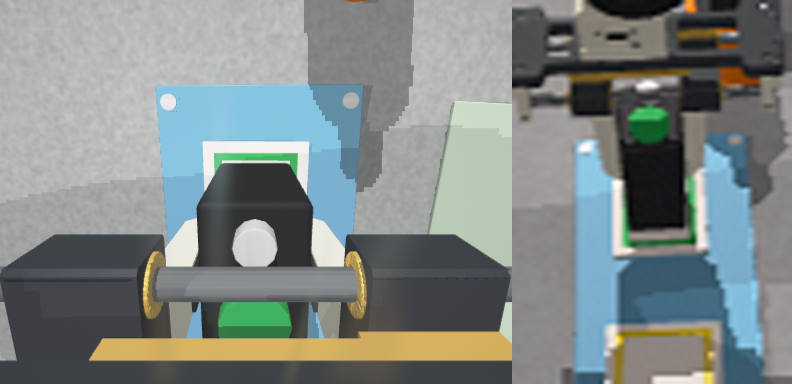

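Call:
{"method": "drive_tool", "body": {"increments": [[0.7, 0, 0, -0.1, 0, 0, 0], [0.7, 0, 0, -0.18, 0, 0, 0], [0.7, 0, 0, -0.24, 0, 0, 0], [0.7, 0, 0, -0.29, 0, 0, 0], [0.7, 0, 0, -0.33, 0, 0, 0], [0.7, 0, 0, -0.36, 0, 0, 0], [0.7, 0, 0, -0.38, 0, 0, 0]]}}

```text
t: 17.98
tool_pos: [0.4485, 0.2238, 0.0671]
orientation: [-2.231, -2.211, -0.0]
force: [0.2, -0.2, -3.8]
opening: 0.0441
```

Call:
{"method": "drive_tool", "body": {"increments": [[0.7, 0, 0, -0.02, 0, 0, 0], [0.7, 0, 0, -0.04, 0, 0, 0], [0.7, 0, 0, -0.06, 0, 0, 0], [0.7, 0, 0, -0.06, 0, 0, 0]]}}

```text
t: 18.32
tool_pos: [0.4486, 0.2238, 0.0666]
orientation: [-2.231, -2.211, 0.0]
force: [-5.5, -1.9, 7.3]
opening: 0.0436
```

Contact. Releasing, then up and on towards the pump.

Call:
{"method": "drive_tool", "body": {"increments": [[0.6, 0, 0, 0.02, 0, 0, 0], [0.4, 0, 0, 0.02, 0, 0, 0], [0.3, 0, 0, 0.02, 0, 0, 0], [0.2, 0, 0, 0.02, 0, 0, 0], [0.2, 0, 0, 0.02, 0, 0, 0], [0.2, 0, 0, 0.02, 0, 0, 0], [0.2, 0, 0, 0.5, 0, 0, 0], [0.2, 0, 0, 1.5, 0, 0, 0], [0, 0, 0, 3, 0, 0, 0], [0, 0, 0, 4.5, 0, 0, 0], [0, 1, -1, 5.5, 0, 0, 0], [0, 2.2, -2.2, 5.5, 0, 0, 0], [0, 3.4, -3.4, 5.5, 0, 0, 0], [0, 4.6, -4.6, 5.5, 0, 0, 0], [0, 5.8, -5.8, 5.5, 0, 0, 0], [0, 7, -7, 5.5, 0, 0, 0], [0, 7, -8, 5.5, 0, 0, 0], [0, 7, -8, 5.5, 0, 0, 0], [0, 7, -8, 5.5, 0, 0, 0], [0, 7, -8, 5.5, 0, 0, 0]]}}

```text
t: 19.98
tool_pos: [0.6233, 0.0242, 0.2037]
orientation: [-2.232, -2.211, -0.001]
force: [-0.5, 0.7, -0.4]
opening: 0.0931
```

Run:
```python
from h import *
s=robot.read_state();print(s['tool_pos'],s['orientation'],s['force'],s['opening'],s['t'])
d=snap('side','s10');w=snap('wrist','w10')
cv2.imwrite('pics/c10.png',np.hstack([cv2.resize(w['img'],None,fx=1,fy=1),cv2.resize(d['img'][110:206,180:250],(280,384),interpolation=cv2.INTER_CUBIC)]))
```

```text
[0.62330623 0.02416753 0.20368259] [-2.23167336e+00 -2.21072167e+00 -6.69110125e-04] [-0.45603213  0.65197754 -0.4012236 ] 0.09305768507367386 19.9833
```

View pics/c10.png

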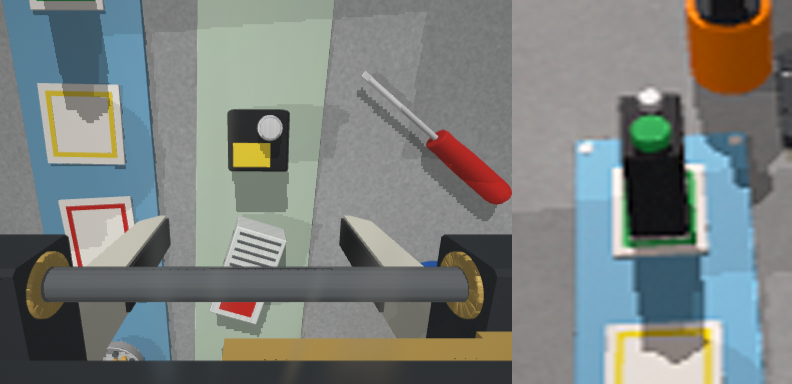

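Run:
```python
from m import *
w=load('w10')
a=w['img'][95:185,215:305];a=cv2.convertScaleAbs(a,alpha=2.5)
cv2.imwrite('pics/w10a.png',cv2.resize(a,None,fx=6,fy=6,interpolation=cv2.INTER_CUBIC))
Y=((20,110,100),(35,255,255));outline(w,*Y,'Y',(35,80,130,170))
```

```text
Y 1218 ((0.44782769680023193, 0.07336360216140747), (0.06553832441568375, 0.0657225176692009), 88.25480651855469)
```

View pics/w10a.png

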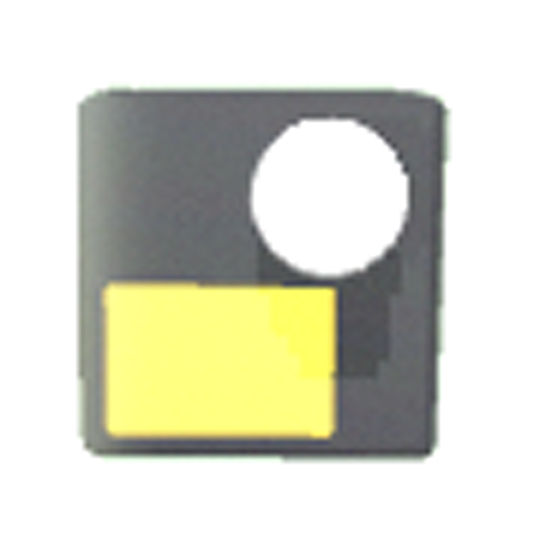

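Run:
```python
from m import *
w=load('w10')
rect(w,np.array([(80,90),(445,92),(440,456),(82,454)])/6+[215,95],.049,'pump')
```

```text
pump ctr [0.626  0.0595] edges mm [53.4 54.4 54.9 54.3] dir deg [ -0.8 -89.8 179.1  88.7]
```

Call:
{"method": "drive_tool", "body": {"increments": [[0, 0.1, 0.6, 0, 0, 0, 0], [0, 0.11, 1.41, -0.2, 0, 0, 0], [0, 0.11, 1.41, -1, 0, 0, 0], [0, 0.11, 1.41, -2.3, 0, 0, 0], [0, 0.11, 1.41, -3.6, 0, 0, 0], [0, 0.11, 1.41, -4.9, 0, 0, 0], [0, 0.11, 1.41, -6, 0, 0, 0], [0, 0.11, 1.41, -6.6, 0, 0, 0], [0, 0.11, 1.41, -6.7, 0, 0, 0], [0, 0.11, 1.41, -6.7, 0, 0, 0], [0, 0.11, 1.41, -6.7, 0, 0, 0], [0.3, 0.11, 1.41, -6.7, 0, 0, 0], [0.55, 0.11, 1.41, -6.7, 0, 0, 0], [0.55, 0.11, 1.41, -6.7, 0, 0, 0], [0.55, 0.11, 1.41, -6.7, 0, 0, 0], [0.55, 0.11, 1.41, -6.7, 0, 0, 0], [0.55, 0.11, 1.41, -6.7, 0, 0, 0], [0.55, 0.11, 1.41, -6.7, 0, 0, 0], [0.55, 0.11, 1.41, -6.7, 0, 0, 0], [0.55, 0.11, 1.41, -6.7, 0, 0, 0]], "squeeze": 12}}

```text
t: 21.75
tool_pos: [0.6264, 0.0589, 0.0359]
orientation: [2.231, 2.211, 0.0]
force: [-0.2, 0.8, 1.7]
opening: 0.0558
```

Call:
{"method": "drive_tool", "body": {"increments": [[0.55, 0, 0, 0, 0, 0, 0], [0.55, 0, 0, 0, 0, 0, 0], [0.55, 0, 0, 0.2, 0, 0, 0], [0.55, 0, 0, 0.6, 0, 0, 0], [0.55, 0, 0, 1.1, 0, 0, 0], [0.55, 0, 0, 1.6, 0, 0, 0], [0.55, -0.6, 0.05, 1.6, 0, 0, 0], [0.55, -1.6, 0.14, 1.6, 0, 0, 0], [0.55, -2.8, 0.24, 1.6, 0, 0, -0.01], [0.55, -4, 0.34, 1.6, 0, 0, -0.02], [0.55, -5.2, 0.44, 1.6, 0, 0, -0.02], [0.55, -6.3, 0.52, 1.6, 0, 0, -0.02], [0.55, -7, 0.57, 1.6, 0, 0, -0.02], [0.55, -7.15, 0.58, 1.6, 0, 0, -0.02], [0.55, -7.15, 0.58, 1.6, 0, 0, -0.02], [0.55, -7.15, 0.58, 1.2, 0, 0, -0.02], [0.55, -7.15, 0.58, 0.8, 0, 0, -0.02], [0.55, -7.15, 0.58, 0.6, 0, 0, -0.02], [0.55, -7.15, 0.58, 0.6, 0, 0, -0.02], [0.55, -7.15, 0.58, 0.6, 0, 0, -0.02]], "squeeze": 28}}

```text
t: 23.42
tool_pos: [0.447, 0.0734, 0.0496]
orientation: [-2.253, -2.188, 0.003]
force: [-0.6, 0.0, -3.5]
opening: 0.0561
```

Run:
```python
from h import *
s=robot.read_state();print(s['tool_pos'],s['orientation'],s['force'],s['opening'],s['t'])
d=snap('side','s11');w=snap('wrist','w11')
cv2.imwrite('pics/c11.png',np.hstack([cv2.resize(w['img'],None,fx=1,fy=1),cv2.resize(d['img'][130:226,180:250],(280,384),interpolation=cv2.INTER_CUBIC)]))
```

```text
[0.44702936 0.07337505 0.0495513 ] [-2.25254582 -2.18761708  0.0028475 ] [-0.55483292  0.04609444 -3.46567732] 0.05605512066384602 23.4167
```

View pics/c11.png

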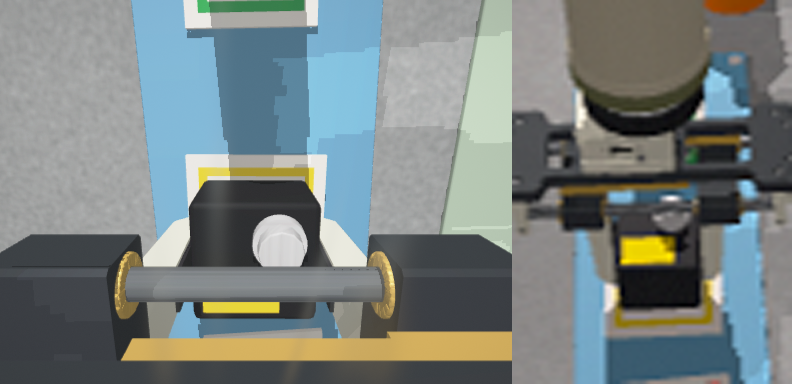

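Call:
{"method": "drive_tool", "body": {"increments": [[0.55, 0.02, 0, -0.1, 0, 0, 0], [0.55, 0.02, 0, -0.18, 0, 0, 0], [0.55, 0.02, 0, -0.24, 0, 0, 0], [0.55, 0.02, 0, -0.29, 0, 0, 0], [0.55, 0.02, 0, -0.33, 0, 0, 0], [0.55, 0.02, 0, -0.36, 0, 0, 0], [0.55, 0.02, 0, -0.38, 0, 0, 0], [0.55, 0.02, 0, -0.38, 0, 0, 0]]}}

```text
t: 24.18
tool_pos: [0.448, 0.0735, 0.0411]
orientation: [-2.253, -2.189, 0.0]
force: [-0.8, -0.1, -3.6]
opening: 0.0561
```

Call:
{"method": "drive_tool", "body": {"increments": [[0.55, 0, 0, -0.02, 0, 0, 0], [0.55, 0, 0, -0.04, 0, 0, 0], [0.55, 0, 0, -0.06, 0, 0, 0], [0.55, 0, 0, -0.06, 0, 0, 0]]}}

```text
t: 24.52
tool_pos: [0.4481, 0.0735, 0.0408]
orientation: [-2.253, -2.189, 0.001]
force: [-7.6, -0.4, 10.9]
opening: 0.0559
```

Call:
{"method": "drive_tool", "body": {"increments": [[0.45, 0, 0, 0.02, 0, 0, 0], [0.3, 0, 0, 0.02, 0, 0, 0], [0.15, 0, 0, 0.02, 0, 0, 0], [0.15, 0, 0, 0.02, 0, 0, 0], [0.15, 0, 0, 0.02, 0, 0, 0], [0.15, 0, 0, 0.02, 0, 0, 0], [0.15, 0, 0, 0.5, 0, 0, 0], [0.15, 0, 0, 1.5, 0, 0, 0], [0, 0, 0, 3, 0, 0, 0], [0, 0, 0, 4.5, 0, 0, 0], [0, 1, -1, 6, 0, 0, 0], [0, 2.2, -2.2, 6.5, 0, 0, 0], [0, 3.4, -3.4, 6.5, 0, 0, 0], [0, 4.6, -4.6, 6.5, 0, 0, 0], [0, 5.8, -5.8, 6.5, 0, 0, 0], [0, 6.5, -7, 6.5, 0, 0, 0], [0, 6.5, -8, 6.5, 0, 0, 0], [0, 6.5, -8, 6.5, 0, 0, 0], [0, 6.5, -8, 6.5, 0, 0, 0], [0, 6.5, -8, 6.5, 0, 0, 0]]}}

```text
t: 26.18
tool_pos: [0.6102, -0.126, 0.2017]
orientation: [-2.253, -2.188, 0.0]
force: [-0.0, 0.8, 0.1]
opening: 0.0931
```

Run:
```python
from m import *
s=robot.read_state();print(s['tool_pos'],s['orientation'],s['force'],s['opening'],s['t'])
d=snap('side','s12');w=snap('wrist','w12')
cv2.imwrite('pics/c12.png',np.hstack([cv2.resize(w['img'],None,fx=1,fy=1),cv2.resize(d['img'][130:226,180:250],(280,384),interpolation=cv2.INTER_CUBIC)]))
cv2.imwrite('pics/w12a.png',cv2.resize(w['img'][80:240,200:320],None,fx=3.75,fy=3.75,interpolation=cv2.INTER_CUBIC))
Rd=((0,140,80),(8,255,255))
outline(w,*Rd,'R',(30,60,150,250))
```

```text
[ 0.6101541  -0.12601158  0.2016934 ] [-2.25315652e+00 -2.18765881e+00  8.55582621e-05] [-0.03590155  0.83629314  0.12585307] 0.09313790801498596 26.1833
R 1462 ((0.45251381397247314, -0.06874191761016846), (0.06295355409383774, 0.11251465231180191), 2.5997133255004883)
```

View pics/c12.png

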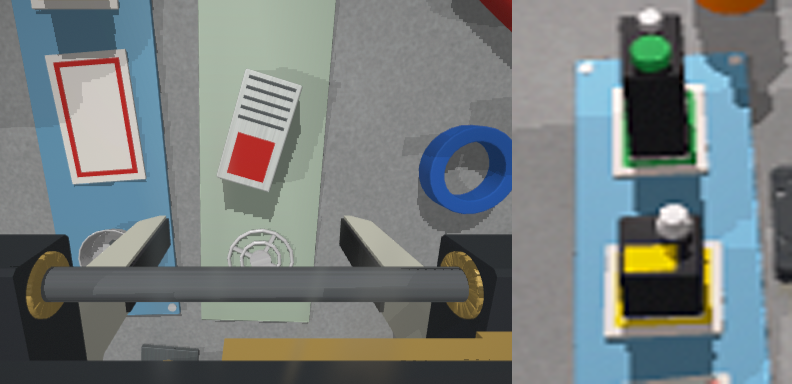

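View pics/w12a.png

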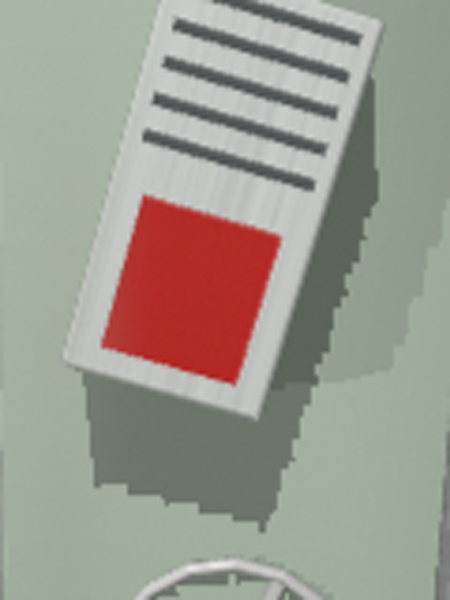

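Run:
```python
from m import *
w=load('w12')
rect(w,np.array([(246,68.5),(302,85.9),(269.3,191.5),(217,176.5)]),.038,'conv')
```

```text
conv ctr [ 0.6133 -0.0841] edges mm [ 51.9 101.3  52.1 101.3] dir deg [ -18.1 -107.7  161.8   72.1]
```

Call:
{"method": "drive_tool", "body": {"increments": [[0, 0.13, 0.8, 0, 0, 0, -0.1], [0, 0.13, 1.68, -0.2, 0, 0, -0.2], [0, 0.13, 1.68, -1, 0, 0, -0.287], [0, 0.13, 1.68, -2.3, 0, 0, -0.287], [0, 0.13, 1.68, -3.6, 0, 0, -0.287], [0, 0.13, 1.68, -4.9, 0, 0, -0.287], [0, 0.13, 1.68, -6, 0, 0, -0.287], [0, 0.13, 1.68, -6.6, 0, 0, -0.287], [0, 0.13, 1.68, -6.7, 0, 0, -0.287], [0, 0.13, 1.68, -6.7, 0, 0, -0.287], [0, 0.13, 1.68, -6.7, 0, 0, -0.287], [0.3, 0.13, 1.68, -6.7, 0, 0, -0.287], [0.58, 0.13, 1.68, -6.7, 0, 0, -0.287], [0.58, 0.13, 1.68, -6.7, 0, 0, -0.287], [0.58, 0.13, 1.68, -6.7, 0, 0, -0.287], [0.58, 0.13, 1.68, -6.7, 0, 0, -0.287], [0.58, 0.13, 1.68, -6.7, 0, 0, -0.287], [0.58, 0.13, 1.68, -6.7, 0, 0, -0.287], [0.58, 0.13, 1.68, -6.7, 0, 0, -0.287], [0.58, 0.13, 1.68, -6.7, 0, 0, -0.287]], "squeeze": 12}}

```text
t: 27.95
tool_pos: [0.6138, -0.0846, 0.0348]
orientation: [2.543, 1.844, 0.0]
force: [-0.7, -0.9, 2.3]
opening: 0.0538
```

Call:
{"method": "drive_tool", "body": {"increments": [[0.58, 0, 0, 0, 0, 0, 0], [0.58, 0, 0, 0, 0, 0, 0], [0.58, 0, 0, 0.2, 0, 0, 0], [0.58, 0, 0, 0.6, 0, 0, 0], [0.58, 0, 0, 1.1, 0, 0, 0], [0.58, 0, 0, 1.6, 0, 0, 0.04], [0.58, -0.6, 0.06, 1.6, 0, 0, 0.1], [0.58, -1.6, 0.16, 1.6, 0, 0, 0.16], [0.58, -2.8, 0.27, 1.6, 0, 0, 0.22], [0.58, -4, 0.39, 1.6, 0, 0, 0.28], [0.58, -5.2, 0.5, 1.6, 0, 0, 0.34], [0.58, -6, 0.58, 1.6, 0, 0, 0.36], [0.58, -6.35, 0.61, 1.6, 0, 0, 0.36], [0.58, -6.45, 0.62, 1.6, 0, 0, 0.36], [0.58, -6.45, 0.62, 1.6, 0, 0, 0.36], [0.58, -6.45, 0.62, 1.2, 0, 0, 0.36], [0.58, -6.45, 0.62, 0.8, 0, 0, 0.36], [0.58, -6.45, 0.62, 0.6, 0, 0, 0.36], [0.58, -6.45, 0.62, 0.6, 0, 0, 0.36], [0.58, -6.45, 0.62, 0.6, 0, 0, 0.36]], "squeeze": 28}}

```text
t: 29.62
tool_pos: [0.4519, -0.0688, 0.0485]
orientation: [-2.17, -2.268, 0.002]
force: [-0.4, 0.0, -3.2]
opening: 0.0536
```

Run:
```python
from m import *
s=robot.read_state();print(s['tool_pos'],s['orientation'],s['force'],s['opening'],s['t'])
d=snap('side','s13');w=snap('wrist','w13')
cv2.imwrite('pics/c13.png',np.hstack([cv2.resize(w['img'],None,fx=1,fy=1),cv2.resize(d['img'][190:286,180:250],(280,384),interpolation=cv2.INTER_CUBIC)]))
```

```text
[ 0.45188686 -0.06875228  0.0484911 ] [-2.17047437e+00 -2.26824755e+00  1.84862098e-03] [-3.97857865e-01  4.25753780e-04 -3.20975596e+00] 0.05359898907493898 29.6167
```

View pics/c13.png

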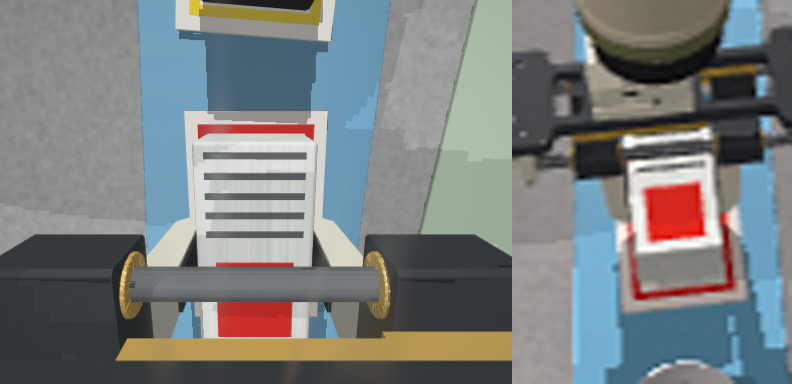

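Aligned over the red outline. Lowering about 9 mm to touch.

Call:
{"method": "drive_tool", "body": {"increments": [[0.58, 0, 0, -0.1, 0, 0, 0], [0.58, 0, 0, -0.18, 0, 0, 0], [0.58, 0, 0, -0.24, 0, 0, 0], [0.58, 0, 0, -0.29, 0, 0, 0], [0.58, 0, 0, -0.33, 0, 0, 0], [0.58, 0, 0, -0.36, 0, 0, 0], [0.58, 0, 0, -0.38, 0, 0, 0], [0.58, 0, 0, -0.38, 0, 0, 0]]}}

```text
t: 30.38
tool_pos: [0.4524, -0.069, 0.04]
orientation: [-2.172, -2.27, 0.0]
force: [-0.0, 0.2, -2.7]
opening: 0.0541
```

Call:
{"method": "drive_tool", "body": {"increments": [[0.58, 0, 0, -0.02, 0, 0, 0], [0.58, 0, 0, -0.04, 0, 0, 0], [0.58, 0, 0, -0.06, 0, 0, 0], [0.58, 0, 0, -0.06, 0, 0, 0]]}}

```text
t: 30.72
tool_pos: [0.4526, -0.069, 0.0397]
orientation: [-2.172, -2.27, 0.0]
force: [-6.9, 2.6, 10.3]
opening: 0.054
```

Call:
{"method": "drive_tool", "body": {"increments": [[0.45, 0, 0, 0.03, 0, 0, 0], [0.3, 0, 0, 0.03, 0, 0, 0], [0.15, 0, 0, 0.03, 0, 0, 0], [0.15, 0, 0, 0.03, 0, 0, 0], [0.15, 0, 0, 0.03, 0, 0, 0], [0.15, 0, 0, 0.03, 0, 0, 0], [0.15, 0, 0, 0.5, 0, 0, 0], [0.15, 0, 0, 1.5, 0, 0, 0], [0, 0, 0, 3, 0, 0, 0], [0, 0, 0, 4.5, 0, 0, 0], [0, 0, 0, 6, 0, 0, 0], [0, 0, 0, 7.5, 0, 0, 0], [0, 0.5, -1, 9, 0, 0, 0], [0, 1, -2, 10, 0, 0, 0], [0, 1, -2, 10, 0, 0, 0], [0, 1, -2, 10, 0, 0, 0], [0, 1, -2, 10, 0, 0, 0]]}}

```text
t: 32.13
tool_pos: [0.4771, -0.1188, 0.2876]
orientation: [-2.172, -2.268, 0.001]
force: [-0.3, 0.3, -0.7]
opening: 0.0931
```

Run:
```python
from m import *
s=robot.read_state();print(s['tool_pos'],s['orientation'],s['force'],s['opening'],s['t'])
d=snap('side','s14');w=snap('wrist','w14');snap('scene','sc14')
cv2.imwrite('pics/c14.png',cv2.resize(w['img'][:300],None,fx=1.5,fy=1.5,interpolation=cv2.INTER_CUBIC))
```

```text
[ 0.47711008 -0.11880045  0.28764121] [-2.17181367e+00 -2.26804272e+00  5.61959052e-04] [-0.25954764  0.29880533 -0.67869593] 0.09312873567007063 32.1333
```

View pics/c14.png

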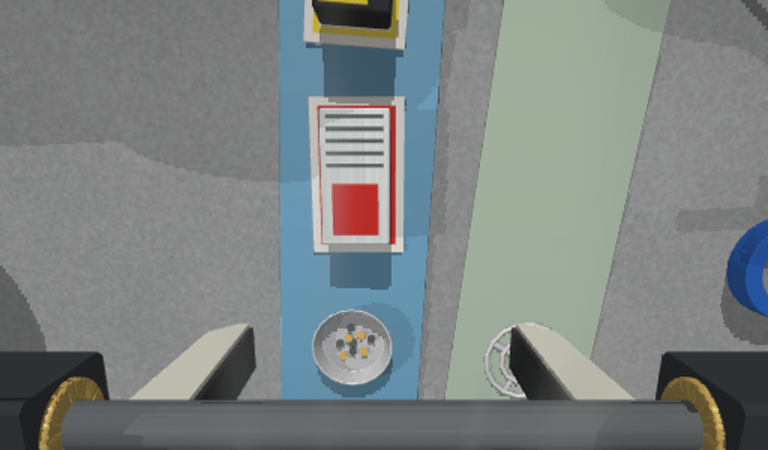

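View pics/sc14.png

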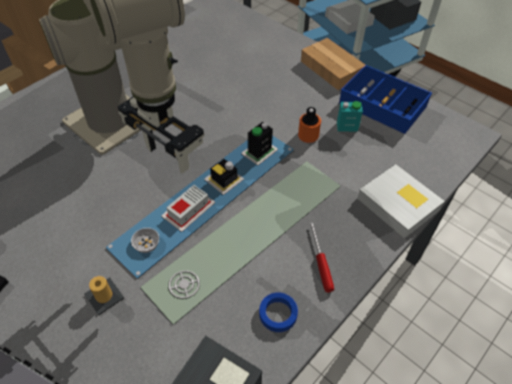

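Call:
{"method": "drive_tool", "body": {"increments": [[0, 0, 1.2, 0, 0, 0, 0], [0, 0, 2.6, 0, 0, 0, 0], [0, 0, 4, 0, 0, 0, 0], [0, 0, 5.4, 0, 0, 0, 0], [0, 0, 6.8, 0, 0, 0, 0], [0, 0, 8, 0, 0, 0, 0], [0, 0, 8, 0, 0, 0, 0], [0, 0, 8, 0, 0, 0, 0], [0, 0, 8, 0, 0, 0, 0], [0, 0, 8, 0, 0, 0, 0]]}}

```text
t: 33.12
tool_pos: [0.4772, 0.0803, 0.2881]
orientation: [-2.173, -2.269, 0.001]
force: [-0.7, 0.2, -0.2]
opening: 0.093
```

Run:
```python
from m import *
rect(load('w14'),np.array([(319,108),(388,108),(391,244),(324,244)])/1.5,.043,'conv')
w=snap('wrist','w15');snap('side','s15')
# overlay expected top outlines
a=cv2.resize(w['img'][:300],None,fx=1.5,fy=1.5,interpolation=cv2.INTER_CUBIC)
def draw(c,ang,sx,sy,z,col):
    t=np.radians(ang);Rm=np.array([[np.cos(t),-np.sin(t)],[np.sin(t),np.cos(t)]])
    P=np.array([(-1,-1),(1,-1),(1,1),(-1,1)])*[sx/2,sy/2]@Rm.T+c
    p=(w2px(w,np.c_[P,np.full(4,z)])+.5)*1.5-.5
    cv2.polylines(a,[p.round().astype(int)],True,col,1)
draw((.4487,.2236),-.5,.044,.064,.094,(0,255,255))
draw((.4477,.0735),-1.7,.056,.056,.054,(255,0,255))
cv2.imwrite('pics/c15.png',a)
```

```text
conv ctr [ 0.4524 -0.0686] edges mm [ 51.3 102.4  53.2 102.4] dir deg [   2.4  -86.  -177.5   92.9]
```

View pics/c15.png

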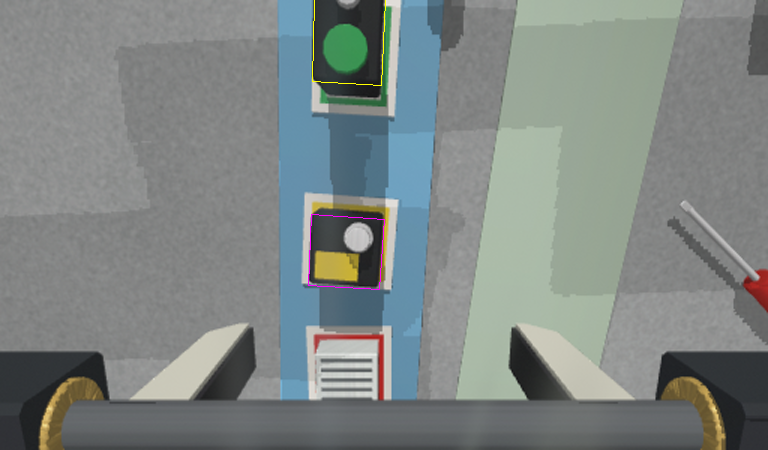

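View pics/s15.png

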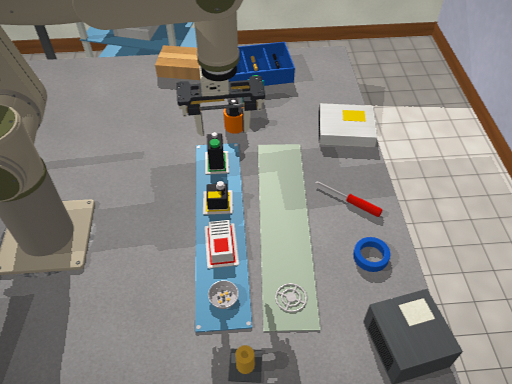

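Run:
```python
from plant import robot
print(robot.close_job())
```

```text
the job is handed in; nothing more can be done
None
```

I moved all four parts and handed the job in at about 33 s. `close_job` gives no verdict, so these are my own last checks:

- **Spindle:** I drew it straight up out of the sleeve and set it in the orange cup. The flange met the rim with about 10 N of contact force. After release, the side view showed it upright and seated.
- **Converter:** it measured about 0.2 mm from the pad centre and square to about 0.1°.
- **Pump and reservoir:** in the final wrist view both matched the outlines drawn from their pads' measured poses, apart from the reservoir's far end, which was outside the picture. I did not compute a separate offset for either.
- **Grille and look-alike:** I never touched the grille. It sits at the same pixels in the side view as at the start. The turquoise look-alike was also left alone.
- **Arm:** it ended with the gripper open, about 0.29 m up and touching nothing.

My first rough readings from the side camera were up to about 40 mm off for the reservoir and 20 mm for the pump. I corrected these from the wrist camera before acting. For the cup I checked the wrist reading by overlaying it on the other two cameras, where it agreed to within about 3 mm. No check was left failing.

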